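Seal the coin case and tug-test the bolt seal

ROBOT

A 6-joint arm with a two-finger parallel gripper is mounted at the origin on the work surface. World frame = base frame: x ahead of the robot, y to its left, z up, the work surface at z = 0. Lengths are in mm, angles in rad, forces in N, time in s.
With the tool pointing down it reaches from about 225 to 725 mm from the base axis. Payload 3.1 kg.
Tool frame: the origin (TCP) lies on the centre line of the jaws, within the pads' length; the fingertips stand 22 mm ahead of it and the grasp point (between the pads) lies 3 mm ahead of it; z points along the fingers, y is the direction in which the jaws open and shut (so a half turn about z gives the same grasp; the last joint's range is limited). The gripper opens to 85 mm and grips with 20 to 120 N. Pads are 22 mm wide; open, the fingers measure 114 mm over their backs; the gripper's body (76 mm by 85 mm) begins 54 mm behind the grasp point. The pads swing forward as they close: fully open they stand 13 mm farther back than shut.
Start: joints at [-1.309, 0.048, 0.099, 1.622, 0, 1.443], TCP at [199.486, -485.616, 253.312] pointing down, gripper open.
Joint ranges: [-2.91, 2.91], [-0.99, 1.94], [-1.21, 1.42], [-2.12, 2.29], [-1.49, 1.47], [-3.14, 3.14]. Speed limits (rad/s): [2.79, 2.79, 3.14, 3.14, 3.14, 3.14].

INTERFACE

Orientations are given as a unit quaternion [w, x, y, z].
In Python, from station import env, grab_frame gives the robot as it stands. The module is installed in compiled form; this text tells all that it offers.
- The arm moves only by the tool step_arm, never from a script. Its arguments are lists of equal length, an entry for each row: "linear": the shift along the tool's x, y, z in units of 0.02 m (1.0 is 0.02 m), a list of three; "twist": the turn, a rotation vector about the tool's x, y, z in units of 1.5 rad (1.0 is 1.5 rad), a list of three; "hand": the finger opening in mm, from 0 to 85.4. A call has 1 to 20 rows; each row shifts and turns the pose as measured when the row begins, along the tool's axes as they then stand; what a row does not reach is not made up. A row lasts 1/8 s, in which the tool goes at most 62.5 mm and 10.7 degrees, less where a joint would pass 70% of its speed; a pose out of reach is approached as far as the arm can. A call with a number of a shift or a turn outside -1 to 1 is refused whole. A call with a gripper value outside its range is refused whole. The fingers move at their own pace and stop on an object; the grip force is fixed at half the most. Time passes only in rows, so rows that do not move let the fingers close. It gives the time, the measured TCP pose, the force and the opening at its end, in the units of the state.
- env.state(): the state, without advancing time (a new reading comes with each control period).
- grab_frame(name): name is "scene" or "top"; returns a dict with "frame" (480x640x3 uint8, red, green, blue), "depth" (480x640 float32, mm along the optical axis (not along the pixel's ray), 0 where there is no reading), "camera_matrix" (3x3 intrinsics, pixels), "extrinsics" (4x4, takes a point from camera to world coordinates). Camera axes: x right, y up, looking along -z (the intrinsics and any distortion apply to the point x, -y, -z); pixel columns grow to the right and rows downward; lengths in mm; the calibration is good to about 2 mm. A picture is of the moment at which its call begins.
- env.sign_off(): hands the job in, once; it reports no verdict.
The state is a dict: "time": time; "q": joint angles; "dq": joint speeds; "effort": joint torques, N m; "ee_pos": TCP position; "ee_rot": TCP orientation; "force": force on the tool from outside, world axes, zero at the start; "moment": the same for the moment, N m; "grip_width": finger opening in mm.
Only numpy, scipy, OpenCV 4.12 (cv2) and the standard library are available. Lean on these libraries where they do the work, as an engineer would, in place of code of your own. Each camera call takes 0.05 s, during which the arm holds its last target.

TASK

Seal the closed coin case: take the bolt-seal pin out of the wooden block, put it point down through the hole in the case's front lug and press it straight down until it clicks fully home in the lock barrel below. Then prove that it holds: keep hold of its head and pull straight up, raising the pull slowly until it reaches about 15 N, and keep that up for half a second. Let go and leave the pin locked in; never push or pull the pin against the case with more than 25 N, and leave the things around it where they are.

Things in the scene. Friction and masses are not known exactly. Their poses are not given: they have to be found in the camera images.
- pin_head (a point): bolt-seal pin standing point down in the middle hole of a wooden block; this point is the centre of its head, an upright plain cylinder 18 mm in diameter and 34 mm tall. z axis along the pin, from point to head. The block's top is 8 mm below the head's underside, the shank stands 51 mm deep in it
- pin_tip (a point): the pin's tip, on its axis, 76 mm below the centre of the head; z axis along the pin towards the head
- seal_hole (a point): centre of the mouth of the upright seal hole in the top face of the steel lug (52 x 46 mm) at the front of the coin case, level with its lid, 112 mm above the table. Round, 14 mm in diameter with a 3 mm bevel, leading into a 13 mm bore. x axis from lug to case (front face 30 mm away), z up
- pin: the same pin, 93 mm long, about 60 g; origin at its tip, z axis towards the head. Under the head a round steel shank 10 mm in diameter, 59 mm long, with a tapered point (last 9 mm) and a 5 mm neck 11 to 18 mm above the tip, tapering out to 10 mm at 24 mm. It may be turned anyhow about its axis. Locked home, the head's underside is 8 to 14 mm above the lug
- lock_mid (a point): the lock barrel under the lug, with floor and catches hidden inside; this point is on the hole's axis, 48 mm below its mouth, z up. The floor lies within 3 mm of it, varying with how the core sits in its rubber. 13 to 17 mm above the floor two spring catches resist the point (6 to 10 N), then click into the neck. Home, the tip bears on the floor. Locked, it has 2 mm of play; then the core gives 1 mm for 12 N
- case: the closed grey coin case, 260 mm wide, 220 mm deep, 112 mm tall, with its lug and lock barrel, fixed to the bench; origin on the table straight below the seal hole, x axis from the lug to the case
- block: wooden block 60 x 110 x 60 mm tall with three holes in a row along its y axis, 34 mm apart (the outer two empty); origin at the centre of its underside; fixed
- coin_tray: black open tray 120 x 120 x 22 mm with a few coins, fixed; origin at the centre of its underside
- stack_mid (a point): bystander: stack of coins, 26 mm in diameter, 26 mm tall; this point is its centre
- loupe_mid (a point): bystander: black magnifier loupe, 38 mm in diameter, 36 mm tall; this point is its centre
- jar_mid (a point): bystander: glass sample jar with a white cap, 52 mm in diameter, 62 mm tall; this point is its centre
Things that resemble listed ones, but are neither listed nor needed, are in the scene too. What is shaped like the pin but pink or yellow is not meant.

How it is judged (in metres and radians):
On the way, in this order (a step that is already met when the one before it is completed fails the run):
1. the pin is pressed fully home: its tip bears on the lock's floor, past the catches (contact force between pin and lock_floor above 3 N and z of pin_tip in the frame of seal_hole below -0.041 m and horizontal distance between pin_tip and seal_hole below 0.003 m), for 0.1 s.
2. the pull is taken up slowly: the pin is off the floor and the catches hold it with 3.5 to 11 N for at least 0.1 s (contact force between pin and lock_catches between 3.5 and 11 N and contact force between pin and lock_floor below 0.5 N and z of pin_tip in the frame of seal_hole below -0.041 m), for 0.1 s.
3. the catches hold the pin against a pull of more than 11 N for 0.3 s (contact force between pin and lock_catches above 11 N and contact force between pin and lock_floor below 0.5 N and z of pin_tip in the frame of seal_hole below -0.041 m), for 0.3 s.
At the end, for the whole second after the job is handed in: the pin stands upright (within 0.12 rad) in the lock, its tip at least 41 mm below the hole's mouth and within 3 mm of its axis, at rest and let go (z of pin_tip in the frame of seal_hole below -0.041 m and horizontal distance between pin_tip and seal_hole below 0.003 m and angle between pin_tip's own z axis and vertical below 0.12 rad and linear speed of pin below 0.01 m/s); the robot touches nothing.
It fails at once if the pin is pushed or pulled against the case, lug or lock with more than 25 N (contact force between pin and case above 25 N).
It fails at once if a bystander (coin stack, loupe or jar) is moved by more than 20 mm (distance of any of stack_mid, loupe_mid, jar_mid from where it was at the start of the episode above 0.02 m).
It also fails if it takes over 58 s, if anything falls off the work surface, if the arm or the gripper's body presses on something with over 40 N, if the wrist force passes 120 N, or if a joint passes its speed limit or range.

## Working session

There is one attempt and no reset: what is moved stays moved. The work goes in short steps, Python scripts to look and compute and a tool call to move; the robot and the scene stay as the last step left them, time stands still between calls to the robot, and variables do not carry over. Pictures are saved under pics/ and viewed, and the job is handed in when it is done.

Besides the shell and the picture viewer there is one more tool, called after ">>>" by a JSON object that holds its "api" and its "payload", one argument or row to a line. step_arm: Moves the arm, as the interface text tells. Shifts and turns lie within -1 to 1; 1 stands for 0.02 m of shift or 1.5 rad of turn. Its arguments: {"type":"object","properties":{"linear":{"type":"array"},"twist":{"type":"array"},"hand":{"type":"array"}},"required":["linear","twist","hand"]}

```bash
mkdir -p pics; python3 - <<'E'
from station import env, grab_frame
import cv2, numpy as np
print(env.state())
for n in ["scene","top"]:
    f=grab_frame(n); np.savez(f"{n}0.npz",**f)
    cv2.imwrite(f"pics/{n}0.png",f["frame"][:,:,::-1]); print(n,f["camera_matrix"],f["extrinsics"],f.keys())
E
```

```text
{'time': 0.0, 'q': array([-1.30882170e+00,  4.87300178e-02,  9.75062185e-02,  1.62199196e+00,
       -3.17771867e-05,  1.44298758e+00]), 'dq': array([-0.00073646,  0.0006396 , -0.00019857,  0.00228165, -0.00098893,
        0.00053634]), 'effort': array([ 6.68548346e-04, -3.38781130e+01,  3.20015502e+01,  2.02979537e-02,
       -5.26762463e-06,  6.29204678e-06]), 'ee_pos': array([ 199.31521456, -485.05661445,  252.08195712]), 'ee_rot': array([-1.20592897e-03,  9.81067930e-01,  1.93660148e-01, -9.69432274e-05]), 'force': array([0.0893608 , 0.29975461, 0.06747914]), 'moment': array([ 0.02732737, -0.01521236,  0.00698947]), 'grip_width': 85.08412791101458}
scene [[556.23357513   0.         321.15817736]
 [  0.         556.23357513 247.57996812]
 [  0.           0.           1.        ]] [[-8.66136375e-01 -2.56132564e-01  4.29189806e-01  9.45224693e+02]
 [ 4.99488606e-01 -4.74260375e-01  7.24974640e-01  7.80680652e+02]
 [ 1.78581044e-02  8.42302325e-01  5.38709460e-01  6.87421280e+02]
 [ 0.00000000e+00  0.00000000e+00  0.00000000e+00  1.00000000e+00]] dict_keys(['frame', 'depth', 'camera_matrix', 'extrinsics'])
top [[468.21347962   0.         319.66757319]
 [  0.         468.21347962 235.92179866]
 [  0.           0.           1.        ]] [[-1.25744895e-01  9.68330184e-01 -2.15696258e-01  2.67526148e+02]
 [-9.92059099e-01 -1.22157946e-01  2.99362685e-02 -1.88050310e+01]
 [ 2.63918045e-03  2.17747769e-01  9.76001508e-01  1.11014129e+03]
 [ 0.00000000e+00  0.00000000e+00  0.00000000e+00  1.00000000e+00]] dict_keys(['frame', 'depth', 'camera_matrix', 'extrinsics'])
```

View pics/scene0.png

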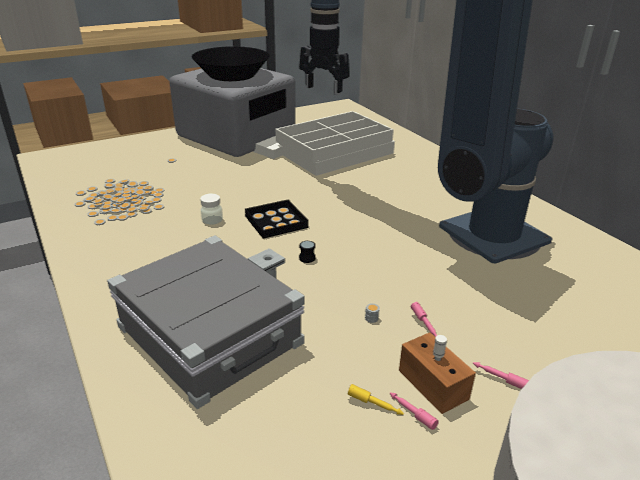

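View pics/top0.png

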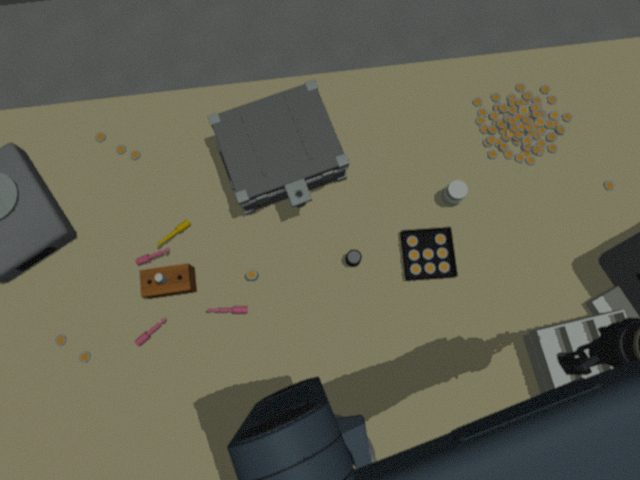

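Both views show the steel/white pin head standing in the block's middle hole, at scene (440,346) and top (160,279). The lug hole is at scene (268,258) and top (297,193).

These could be mistaken for the pin:
- **Pink pins:** scene (424,318), (500,376) and (414,410).
- **Yellow pin:** scene (375,400).
- **Empty block holes:** scene (424,345) and (453,371).

I choose the white head in the middle hole and will check it with a crop.

```bash
cat > h.py <<'E'
import numpy as np, cv2
def ld(n): return dict(np.load(n+".npz"))
def ray(f,u,v):
    K=f["camera_matrix"];E=f["extrinsics"]
    d=np.array([(u-K[0,2])/K[0,0],-(v-K[1,2])/K[1,1],-1.0])
    return E[:3,3],E[:3,:3]@d
def onz(f,u,v,z):
    o,d=ray(f,u,v); return o+d*(z-o[2])/d[2]
def tri(f,p,g,q):
    o1,d1=ray(f,*p);o2,d2=ray(g,*q)
    A=np.stack([d1,-d2],1);s=np.linalg.lstsq(A,o2-o1,rcond=None)[0]
    a=o1+s[0]*d1;b=o2+s[1]*d2
    return (a+b)/2,np.linalg.norm(a-b)
def proj(f,P):
    E=f["extrinsics"];K=f["camera_matrix"];c=E[:3,:3].T@(np.asarray(P)-E[:3,3])
    return K[0,0]*c[0]/-c[2]+K[0,2],K[1,1]*(-c[1])/-c[2]+K[1,2]
def crop(f,u,v,r,k,name):
    im=f["frame"][max(0,v-r):v+r,max(0,u-r):u+r,::-1]
    return cv2.resize(im,None,fx=k,fy=k,interpolation=cv2.INTER_NEAREST)
E
python3 - <<'E'
from h import *
s=ld("scene0");t=ld("top0")
ims=[crop(s,440,355,30,6,0),crop(s,268,258,30,6,0),crop(t,165,279,30,6,0),crop(t,297,193,30,6,0)]
ims=[cv2.resize(i,(360,280)) if 0 else cv2.resize(i,(300,300),interpolation=0) for i in ims]
cv2.imwrite("pics/c0.png",np.vstack([np.hstack(ims[:2]),np.hstack(ims[2:])]))
E
```

```text
(no output)
```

View pics/c0.png

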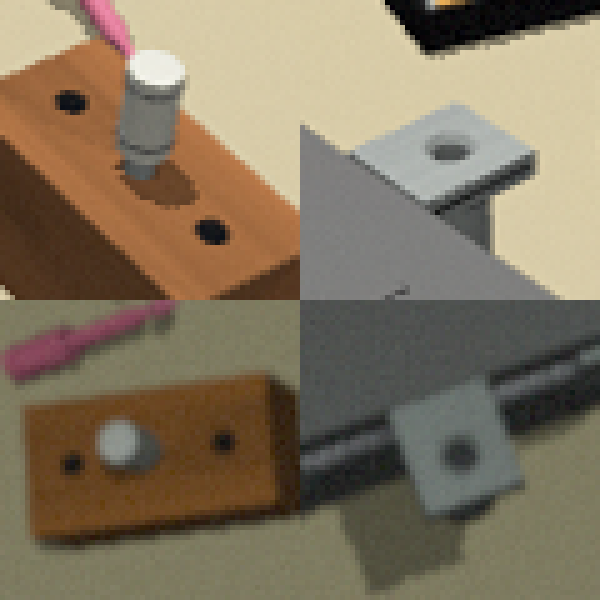

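The crop confirms a light metal pin head in the middle hole of the block and a round hole in the lug. Next I measure sub-pixel centres.

```bash
python3 - <<'E'
from h import *
s=ld("scene0");t=ld("top0")
def blob(f,u,v,r,fn):
    im=f["frame"].astype(float)[v-r:v+r+1,u-r:u+r+1]
    g=im.mean(2); w=fn(im,g)
    n,lab,st,ce=cv2.connectedComponentsWithStats((w>0).astype(np.uint8))
    i=max(range(1,n),key=lambda k:st[k,4])
    ys,xs=np.where(lab==i);ww=w[ys,xs]
    return (xs@ww/ww.sum()+u-r,ys@ww/ww.sum()+v-r),st[i,4]
dark=lambda th:(lambda im,g:np.clip(th-g,0,None))
br=lambda th:(lambda im,g:(g>th)*1.0)
for n,f,z,pts in [("s",s,60,[(424,345),(452,371)]),("t",t,60,[(149,282),(179,277)])]:
    r=[]
    for u,v in pts:
        c,a=blob(f,u,v,4,dark(60)); P=onz(f,*c,z); r.append(P); print(n,"bh",c,a,P[:2])
    print(np.linalg.norm(r[0]-r[1]),(r[0]+r[1])/2)
hs={}
for n,f,u,v,th in [("s",s,268,258,125),("t",t,299,194,75)]:
    c,a=blob(f,u,v,6,dark(th)); hs[n]=c; print(n,"hole",c,a,onz(f,*c,112)[:2])
    print(f["frame"][v-7:v+8,u-7:u+8].mean(2).astype(int))
print(tri(s,hs["s"],t,hs["t"]))
for n,f,u,v,th in [("s",s,441,339,195),("t",t,159,277,125)]:
    c,a=blob(f,u,v,6,br(th)); hs[n]=c; print(n,"head",c,a,onz(f,*c,102)[:2])
    print(f["frame"][v-7:v+8,u-7:u+8].mean(2).astype(int))
print(tri(s,hs["s"],t,hs["t"]))
E
```

```text
s bh (np.float64(423.77172236503856), np.float64(345.0724935732648)) 21 [445.45280592 275.74319284]
s bh (np.float64(451.9277056277056), np.float64(370.95108225108225)) 27 [444.20770044 343.72633161]
67.99453981552766 [444.83025318 309.73476222  60.        ]
t bh (np.float64(149.0336071695295), np.float64(281.41747572815535)) 26 [443.68315636 342.57207178]
t bh (np.float64(179.18224852071006), np.float64(277.0005917159763)) 36 [445.17099792 274.80514628]
67.78325651691145 [444.42707714 308.68860903  60.        ]
s hole (np.float64(267.4314800313234), np.float64(258.0880971025842)) 20 [592.85323109  -9.78302005]
[[194 183 173 172 172 171 170 175 176 175 177 174 179 186 195]
 [172 174 171 172 172 175 176 175 174 176 175 174 174 177 180]
 [173 172 172 176 175 175 175 176 176 176 177 178 176 178 180]
 [174 177 176 178 171 160 164 164 165 169 175 181 181 178 180]
 [175 175 168 151 139 143 150 150 150 148 155 172 178 177 175]
 [173 170 150 137 140 141 134 134 140 152 150 157 168 175 176]
 [175 164 134 129  99  81  86  85  83  95 132 155 164 178 179]
 [177 171 143 103  72  76  79  78  79  7
[... 3075 characters left out ...]
118 134 139 142 142 139 128  95  68  69  71  70]
 [ 66  72  98 127 143 141 144 144 140 136 102  72  66  68  70]
 [ 68  70 104 132 138 142 143 144 145 138 105  76  70  69  69]
 [ 64  73 100 131 143 145 143 146 141 130  96  74  68  70  66]
 [ 73  70  91 120 138 145 142 144 135 118  83  65  68  64  60]
 [ 64  69  73  96 116 134 136 127 111  91  66  64  67  63  63]
 [ 64  68  67  68  80 101 105  97  76  64  65  66  62  59  58]
 [ 66  70  67  53  59  60  63  64  54  51  50  59  61  56  55]
 [ 59  66  62  66  49  48  46  42  51  52  54  55  59  64  65]
 [ 71  66  68  61  57  57  48  48  56  49  57  55  65  61  67]]
(array([443.70806931, 308.49098941, 102.01653265]), np.float64(0.9398487004293414))
```

>>> {"api": "step_arm", "payload": {
  "linear": [
    [0,0,0],
    [0,0,0],
    [0,0,0],
    [0,0,0],
    [0,0,0],
    [0,0,0],
    [0,0,0],
    [0,0,0],
    [0,0,0],
    [0,0,0],
    [0,0,0],
    [0,0,0],
    [0,0,0],
    [0,0,0],
    [0,0,0],
    [0,0,0]
  ],
  "twist": [
    [0,0,-0.12],
    [0,0,-0.12],
    [0,0,-0.12],
    [0,0,-0.12],
    [0,0,-0.12],
    [0,0,-0.12],
    [0,0,-0.12],
    [0,0,-0.12],
    [0,0,-0.12],
    [0,0,-0.12],
    [0,0,-0.12],
    [0,0,-0.12],
    [0,0,-0.12],
    [0,0,-0.12],
    [0,0,-0.12],
    [0,0,-0.12]
  ],
  "hand": [60,60,60,60,60,60,60,60,60,60,60,60,60,60,60,60]
}}

```text
time: 2.1
ee_pos: [197.9, -479.6, 240.2]
ee_rot: [-0.002, -0.112, 0.994, 0.013]
force: [-0.2, -0.1, 0.0]
grip_width: 59.9
```

```bash
cat >> h.py <<'E'
from scipy.spatial.transform import Rotation as Ro
def st():
    from station import env
    s=env.state(); q=s["ee_rot"]; R=Ro.from_quat([q[1],q[2],q[3],q[0]]).as_matrix()
    return s,R
def plan(target,yaw=None):
    s,R=st(); d=R.T@(np.array(target)-s["ee_pos"])
    print("t",round(s["time"],2),"pos",s["ee_pos"].round(2),"F",s["force"].round(2),"w",round(s["grip_width"],2),"q",s["q"].round(2))
    # rotation vec to vertical with given tool-x azimuth
    yx=np.degrees(np.arctan2(R[1,0],R[0,0])) ; print("yaw",yx,"tilt z",R[:,2].round(4))
    y=np.radians(yaw if yaw is not None else yx)
    Rd=np.array([[np.cos(y),np.sin(y),0],[np.sin(y),-np.cos(y),0],[0,0,-1.]])
    print("lin units",(d/20).round(3),"twist units",(Ro.from_matrix(R.T@Rd).as_rotvec()/1.5).round(4))
E
python3 -c "
from h import *
plan([444,308.7,200],190.7)
s=ld('scene0')
for v in (257.3,257.0): print(onz(s,267.7,v,112))"
```

```text
t 2.1 pos [ 197.86 -479.59  240.2 ] F [-0.21 -0.14  0.02] w 59.9 q [-1.31  0.06  0.08  1.62 -0.   -1.53]
yaw -167.10030092697292 tilt z [-0.0067  0.0249 -0.9997]
lin units [-20.797  35.609   2.908] twist units [ 0.0171 -0.001   0.0256]
[591.28070333 -11.94114327 112.        ]
[590.84751901 -12.85564488 112.        ]
```

>>> {"api": "step_arm", "payload": {
  "linear": [
    [-0.58,1,-0.04],
    [-0.58,1,-0.04],
    [-0.58,1,-0.04],
    [-0.58,1,-0.04],
    [-0.58,1,-0.04],
    [-0.58,1,-0.04],
    [-0.58,1,-0.04],
    [-0.58,1,-0.04],
    [-0.58,1,-0.04],
    [-0.58,1,-0.04],
    [-0.58,1,-0.04],
    [-0.58,1,-0.04],
    [-0.58,1,-0.04],
    [-0.58,1,-0.04],
    [-0.58,1,-0.04],
    [-0.58,1,-0.04],
    [-0.58,1,-0.04],
    [-0.58,1,-0.04]
  ],
  "twist": [
    [0.017,0,0.02],
    [0,0,0],
    [0,0,0],
    [0,0,0],
    [0,0,0],
    [0,0,0],
    [0,0,0],
    [0,0,0],
    [0,0,0],
    [0,0,0],
    [0,0,0],
    [0,0,0],
    [0,0,0],
    [0,0,0],
    [0,0,0],
    [0,0,0],
    [0,0,0],
    [0,0,0]
  ],
  "hand": [60,60,60,60,60,60,60,60,60,60,60,60,60,60,60,60,60,60]
}}

```text
time: 4.35
ee_pos: [332.7, -70.2, 247.4]
ee_rot: [-0.005, -0.095, 0.995, 0.008]
force: [1.0, 0.3, 0.5]
grip_width: 60.0
```

```bash
python3 -c "
from h import *
plan([444,308.7,200],190.7)"
```

```text
t 4.35 pos [332.71 -70.18 247.37] F [1.04 0.34 0.46] w 59.97 q [-0.41 -0.42 -0.32  1.69  0.01 -0.61]
yaw -169.05638044377127 tilt z [-0.0108  0.0153 -0.9998]
lin units [-9.078 17.501  2.597] twist units [ 0.0114 -0.0052  0.0028]
```

>>> {"api": "step_arm", "payload": {
  "linear": [
    [-0.52,1,0.05],
    [-0.52,1,0.05],
    [-0.52,1,0.05],
    [-0.52,1,0.05],
    [-0.52,1,0.05],
    [-0.52,1,0.05],
    [-0.52,1,0.05],
    [-0.52,1,0.05],
    [-0.52,1,0.05],
    [-0.52,1,0.05],
    [-0.52,1,0.05],
    [-0.52,1,0.05],
    [-0.52,1,0.05],
    [-0.52,1,0.05],
    [-0.4,0.7,0.05],
    [0,0,0]
  ],
  "twist": [
    [0.01,-0.005,0],
    [0,0,0],
    [0,0,0],
    [0,0,0],
    [0,0,0],
    [0,0,0],
    [0,0,0],
    [0,0,0],
    [0,0,0],
    [0,0,0],
    [0,0,0],
    [0,0,0],
    [0,0,0],
    [0,0,0],
    [0,0,0],
    [0,0,0]
  ],
  "hand": [60,60,60,60,60,60,60,60,60,60,60,60,60,60,60,60]
}}

```text
time: 6.35
ee_pos: [425.0, 259.4, 223.1]
ee_rot: [-0.008, -0.097, 0.995, -0.0]
force: [0.4, -0.8, 0.9]
grip_width: 59.9
```

```bash
python3 -c "
from h import *
plan([444,308.7,160],190.7)"
```

```text
t 6.35 pos [425.02 259.42 223.08] F [ 0.37 -0.77  0.91] w 59.9 q [ 0.41 -0.01 -0.02  1.58  0.    0.22]
yaw -168.87962825085637 tilt z [-0.0155 -0.0019 -0.9999]
lin units [-1.455  2.231  3.134] twist units [ 0.0007 -0.0104  0.0049]
```

>>> {"api": "step_arm", "payload": {
  "linear": [
    [-0.4,0.6,0.6],
    [-0.4,0.6,0.6],
    [-0.4,0.6,0.6],
    [-0.2,0.3,0.5],
    [0,0,0.2],
    [0,0,0]
  ],
  "twist": [
    [0,-0.01,0.005],
    [0,0,0],
    [0,0,0],
    [0,0,0],
    [0,0,0],
    [0,0,0]
  ],
  "hand": [60,60,60,60,60,60]
}}

```text
time: 7.1
ee_pos: [445.0, 305.6, 170.0]
ee_rot: [-0.001, -0.092, 0.996, -0.001]
force: [0.6, -0.3, 0.5]
grip_width: 60.0
```

```bash
python3 -c "
from h import *
plan([444,308.7,130],190.7)"
```

```text
t 7.1 pos [445.02 305.56 170.  ] F [ 0.6  -0.25  0.5 ] w 59.99 q [ 0.48  0.09 -0.02  1.46 -0.    0.29]
yaw -169.41434203378844 tilt z [-0.0026 -0.0023 -1.    ]
lin units [0.015 0.168 2.   ] twist units [-0.0012 -0.002  -0.0013]
```

>>> {"api": "step_arm", "payload": {
  "linear": [
    [0,0.17,0.5],
    [0,0,0.5],
    [0,0,0.5],
    [0,0,0.3],
    [0,0,0.0]
  ],
  "twist": [
    [0,0,0],
    [0,0,0],
    [0,0,0],
    [0,0,0],
    [0,0,0]
  ],
  "hand": [60,60,60,60,60]
}}

```text
time: 7.72
ee_pos: [444.2, 308.4, 131.9]
ee_rot: [-0.001, -0.092, 0.996, -0.001]
force: [0.8, -0.2, -1.1]
grip_width: 60.1
```

```bash
cat > look.py <<'E'
import sys
from h import *
from station import grab_frame
tag=sys.argv[1]; out=[]
for n,u,v in [("scene",int(sys.argv[2]),int(sys.argv[3])),("top",int(sys.argv[4]),int(sys.argv[5]))]:
    f=grab_frame(n); np.savez(n+tag+".npz",**f)
    out.append(cv2.resize(crop(f,u,v,40,5,0),(400,400)))
cv2.imwrite(f"pics/l{tag}.png",np.hstack(out))
E
python3 look.py 1 440 335 162 275; python3 -c "
from h import *
plan([444,308.7,90],190.7)"
```

```text
t 7.83 pos [444.59 308.65 132.73] F [ 0.45 -0.14 -0.42] w 59.99 q [ 0.48  0.1  -0.09  1.39 -0.    0.3 ]
yaw -169.45556893467565 tilt z [-0.0011 -0.0017 -1.    ]
lin units [0.026 0.011 2.136] twist units [-0.001  -0.0009 -0.0018]
```

View pics/l1.png

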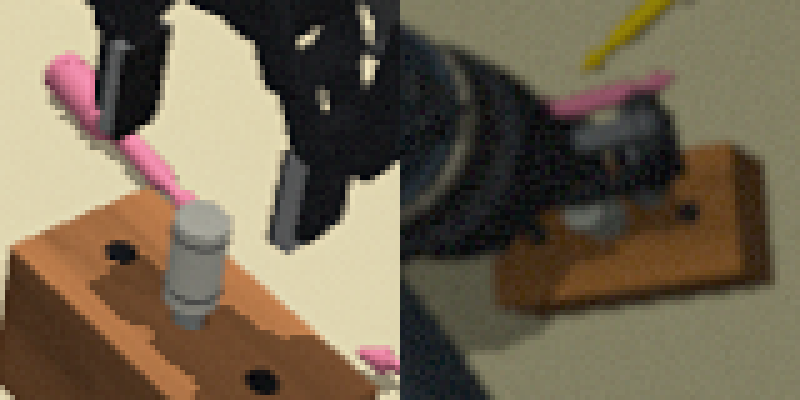

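In the left (scene) view the head at about (440,338) lies midway between the fingertips at (422,322) and (457,344), and the way down is clear. Next I descend and grip.

>>> {"api": "step_arm", "payload": {
  "linear": [
    [0,0,0.5],
    [0,0,0.5],
    [0,0,0.5],
    [0,0,0.4],
    [0,0,0.1],
    [0,0,0],
    [0,0,0]
  ],
  "twist": [
    [0,0,0],
    [0,0,0],
    [0,0,0],
    [0,0,0],
    [0,0,0],
    [0,0,0],
    [0,0,0]
  ],
  "hand": [60,60,60,60,60,60,45]
}}

```text
time: 8.7
ee_pos: [444.8, 308.7, 90.2]
ee_rot: [-0.0, -0.092, 0.996, -0.001]
force: [-0.1, 0.5, -0.4]
grip_width: 45.1
```

```bash
python3 -c "
from h import *
plan([444,308.7,90],190.7)"
```

```text
t 8.7 pos [444.83 308.71  90.24] F [-0.1   0.45 -0.37] w 45.13 q [ 0.48  0.12 -0.15  1.3  -0.    0.3 ]
yaw -169.4588681641027 tilt z [-4.0e-04 -1.4e-03 -1.0e+00]
lin units [0.041 0.007 0.012] twist units [-0.0009 -0.0004 -0.0018]
```

>>> {"api": "step_arm", "payload": {
  "linear": [
    [0.04,0,0],
    [0,0,0],
    [0,0,0],
    [0,0,0],
    [0,0,0],
    [0,0,0]
  ],
  "twist": [
    [0,0,0],
    [0,0,0],
    [0,0,0],
    [0,0,0],
    [0,0,0],
    [0,0,0]
  ],
  "hand": [25,15,10,10,10,10]
}}

```text
time: 9.45
ee_pos: [444.0, 309.3, 91.1]
ee_rot: [-0.0, -0.092, 0.996, 0.0]
force: [0.4, 0.5, 0.7]
grip_width: 16.5
```

```bash
python3 -c "
from h import *
plan([444,308.7,90],190.7)"
```

```text
t 9.45 pos [443.96 309.33  91.12] F [0.42 0.45 0.69] w 16.47 q [ 0.48  0.12 -0.15  1.3   0.    0.3 ]
yaw -169.4284746527535 tilt z [-2.e-04  4.e-04 -1.e+00]
lin units [ 0.004 -0.031  0.056] twist units [ 0.0003 -0.     -0.0015]
```

>>> {"api": "step_arm", "payload": {
  "linear": [
    [0,0,-0.2],
    [0,0,-0.4],
    [0,0,-0.5],
    [0,0,-0.5],
    [0,0,-0.5],
    [0,0,-0.6],
    [0,0,-0.7],
    [0,0,-0.7],
    [0,0,-0.7],
    [0,0,-0.7],
    [0,0,-0.7],
    [0,0,-0.4],
    [0,0,0]
  ],
  "twist": [
    [0,0,0],
    [0,0,0],
    [0,0,0],
    [0,0,0],
    [0,0,0],
    [0,0,0],
    [0,0,0],
    [0,0,0],
    [0,0,0],
    [0,0,0],
    [0,0,0],
    [0,0,0],
    [0,0,0]
  ],
  "hand": [10,10,10,10,10,10,10,10,10,10,10,10,10]
}}

```text
time: 11.08
ee_pos: [445.0, 309.2, 234.5]
ee_rot: [0.002, -0.092, 0.996, 0.0]
force: [0.7, -0.7, -0.5]
grip_width: 16.6
```

```bash
python3 look.py 2 420 310 162 260; python3 -c "
from h import *
plan([590.7,-14.5,235],190.7)"
```

```text
t 11.18 pos [444.64 308.97 233.4 ] F [-0.73  1.08 -0.38] w 16.14 q [ 0.48  0.08  0.1   1.58 -0.    0.3 ]
yaw -169.4558080669416 tilt z [ 2.5e-03  1.0e-04 -1.0e+00]
lin units [ -4.22  -17.237  -0.064] twist units [-0.0002  0.0017 -0.0018]
```

View pics/l2.png

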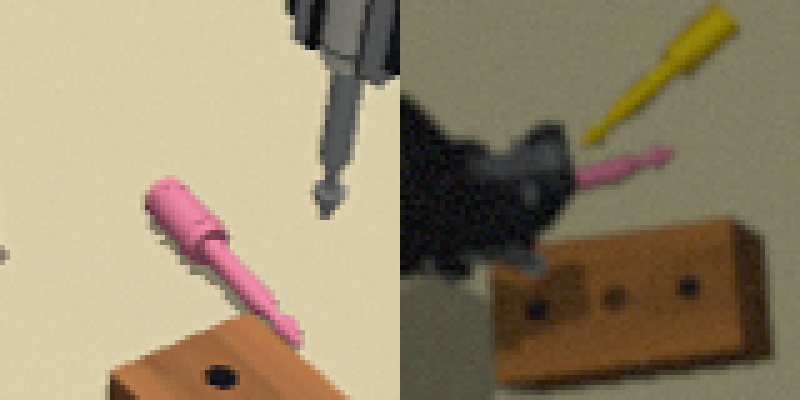

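The pin is held and is out of the block, with its tip at scene (445,313). The middle hole in the block is now empty. Next I move over the lug.

>>> {"api": "step_arm", "payload": {
  "linear": [
    [-0.24,-0.6,0],
    [-0.24,-1,-0.02],
    [-0.24,-1,-0.02],
    [-0.24,-1,-0.02],
    [-0.24,-1,-0.02],
    [-0.24,-1,-0.02],
    [-0.24,-1,-0.02],
    [-0.24,-1,-0.02],
    [-0.24,-1,-0.02],
    [-0.24,-1,-0.02],
    [-0.24,-1,-0.02],
    [-0.24,-1,-0.02],
    [-0.24,-1,-0.02],
    [-0.24,-1,-0.02],
    [-0.24,-1,-0.02],
    [-0.2,-0.6,0],
    [-0.1,-0.3,0],
    [0,0,0]
  ],
  "twist": [
    [0,0,0],
    [0,0,0],
    [0,0,0],
    [0,0,0],
    [0,0,0],
    [0,0,0],
    [0,0,0],
    [0,0,0],
    [0,0,0],
    [0,0,0],
    [0,0,0],
    [0,0,0],
    [0,0,0],
    [0,0,0],
    [0,0,0],
    [0,0,0],
    [0,0,0],
    [0,0,0]
  ],
  "hand": [10,10,10,10,10,10,10,10,10,10,10,10,10,10,10,10,10,10]
}}

```text
time: 13.42
ee_pos: [580.7, -5.0, 227.9]
ee_rot: [-0.008, -0.089, 0.996, -0.004]
force: [-0.3, 0.3, -1.5]
grip_width: 16.5
```

```bash
python3 -c "
from h import *
plan([590.7,-14.5,220],190.7)"
```

```text
t 13.43 pos [580.65  -4.96 227.89] F [-0.26  0.25 -1.47] w 16.49 q [-0.12  0.21  0.22  1.6  -0.01 -0.3 ]
yaw -169.79332646603814 tilt z [-0.016  -0.0085 -0.9998]
lin units [-0.417 -0.556  0.39 ] twist units [-0.0036 -0.0115 -0.0057]
```

>>> {"api": "step_arm", "payload": {
  "linear": [
    [-0.22,-0.28,0.2],
    [-0.2,-0.28,0.15],
    [0,0,0],
    [0,0,0]
  ],
  "twist": [
    [-0.004,-0.012,-0.006],
    [0,0,0],
    [0,0,0],
    [0,0,0]
  ],
  "hand": [10,10,10,10]
}}

```text
time: 13.92
ee_pos: [591.1, -13.6, 220.3]
ee_rot: [0.001, -0.095, 0.995, 0.001]
force: [0.3, -0.0, -1.8]
grip_width: 16.3
```

```bash
python3 look.py 3 275 240 300 190;  python3 -c "
from h import *
plan([590.7,-14.5,220],190.7)"
```

```text
t 14.03 pos [591.11 -13.58 220.35] F [ 0.34 -0.61 -0.85] w 16.47 q [-0.14  0.22  0.22  1.57  0.   -0.33]
yaw -169.1080221048995 tilt z [ 0.0014  0.0018 -1.    ]
lin units [ 0.029 -0.042  0.017] twist units [0.001  0.0011 0.0022]
```

View pics/l3.png

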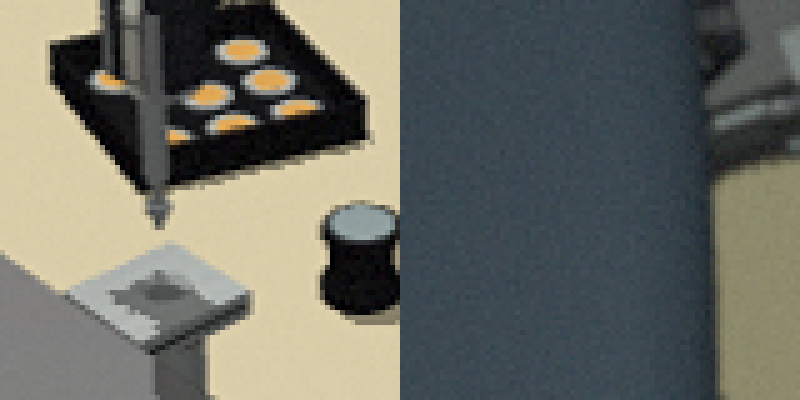

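The pin hangs over the lug with its tip at scene (267,245), and the hole is at (267,258). The arm hides the top view. I compare tip and hole in the scene camera.

```bash
python3 - <<'E'
from h import *
f=ld("scene3")
print(f["frame"][236:250,258:276].mean(2).astype(int))
print(f["frame"][240:247,262:272].tolist()[3])
for v in (245.0,245.5,246): print(onz(f,266.6,v,138.2)[:2])
print("hole",onz(f,267.6,257.3,112)[:2])
# shank: two heights, along axis
P=np.array([591.1,-13.6]); 
for z in (138.2,145,170,190): print(z,proj(f,[*P,z]))
E
```

```text
[[199 200 176  79   5  13  57  89  84  71  31   1  10  44  61  86 124 121]
 [194 200 204 170  33   2  20  59  80  72  71 101 120 119 118 151 178 149]
 [193 197 200 185 123  54  73  92  78  88 112 153 202 201 198 197 197 196]
 [197 197 197 199 202 179 119 107  79  94 157 203 200 200 199 196 197 199]
 [197 196 198 197 201 185 120  89  80  86 124 176 199 197 196 196 196 196]
 [195 197 197 196 199 187 135 107 111 106 102 149 199 197 196 197 196 196]
 [196 197 196 198 199 182 114  73  83  79 113 177 200 197 196 195 197 197]
 [196 196 197 196 196 198 179 115  72  81 143 199 196 197 196 196 197 197]
 [196 196 195 198 195 199 202 172  63 113 181 201 197 195 197 196 196 196]
 [196 196 196 197 196 196 200 180 109 126 201 198 197 196 197 196 197 195]
 [196 196 197 196 196 196 196 197 195 195 197 197 196 196 197 198 196 196]
 [197 195 196 196 196 196 196 197 198 198 198 196 198 198 195 196 196 194]
 [197 197 197 197 197 197 196 195 198 194 185 188 193 198 197 198 194 195]
 [197 197 195 195 199 195 196 194 187 183 172 171 175 183 192 197 197 196]]
[[217, 205, 168], [220, 207, 169], [197, 188, 154], [122, 119, 105], [70, 73, 74], [82, 83, 80], [155, 148, 126], [221, 208, 170], [217, 205, 167], [217, 206, 169]]
[591.64708168 -13.80993569]
[592.38066446 -12.25462202]
[593.1121827 -10.7036855]
hole [591.44415127 -12.02963705]
138.2 (np.float64(266.91884965278064), np.float64(244.97816878197855))
145 (np.float64(266.7902800430484), np.float64(241.84546363385354))
170 (np.float64(266.3095529224946), np.float64(230.1321487335488))
190 (np.float64(265.9156087678897), np.float64(220.53337275705346))
```

>>> {"api": "step_arm", "payload": {
  "linear": [
    [0.06,0,0.4],
    [0,0,0.4],
    [0,0,0.1],
    [0,0,0]
  ],
  "twist": [
    [0,0,0.002],
    [0,0,0],
    [0,0,0],
    [0,0,0]
  ],
  "hand": [10,10,10,10]
}}

```text
time: 14.52
ee_pos: [589.5, -13.4, 200.7]
ee_rot: [0.0, -0.094, 0.996, 0.001]
force: [-0.6, 0.4, -0.9]
grip_width: 16.4
```

```bash
python3 look.py 4 275 250 300 190;  python3 -c "
from h import *
plan([589.9,-13.9,194],190.7)"
```

```text
t 14.62 pos [589.63 -13.41 201.03] F [ 0.18 -0.12 -1.57] w 16.15 q [-0.14  0.21  0.17  1.53  0.   -0.32]
yaw -169.26286118910105 tilt z [ 0.0011  0.002  -1.    ]
lin units [-0.008 -0.027  0.351] twist units [0.0012 0.001  0.0004]
```

View pics/l4.png

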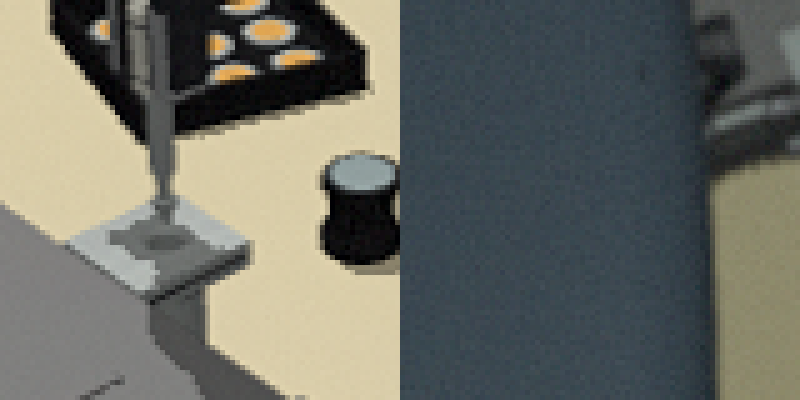

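```bash
python3 - <<'E'
from h import *
f=ld("scene4")
g=f["frame"][238:266,252:284].mean(2)
g=np.clip((g-40)*1.6,0,255).astype(np.uint8)
im=cv2.resize(g,None,fx=20,fy=20,interpolation=0)
P=[589.63,-13.41]
for z in (118.9,112,130):
    u,v=proj(f,[*P,z]); print(z,u,v)
    cv2.circle(im,(int((u-251.5)*20),int((v-237.5)*20)),4,255,-1)
cv2.imwrite("pics/z4.png",im)
E
```

```text
118.9 268.0400417677961 253.59170498692137
112 268.1641925862247 256.683707163643
130 267.8384380889452 248.5707230737
```

View pics/z4.png

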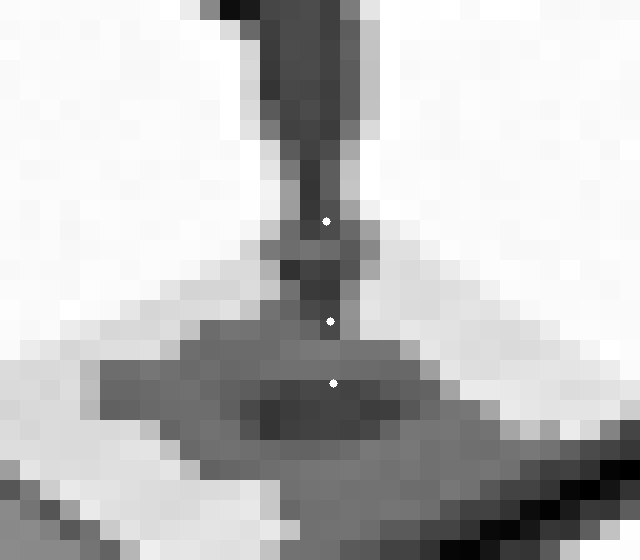

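At the zoom the tip is at scene (267.5,254.2), about 7 mm above the mouth. Projected down it lands at about (267.6,257.3), on the hole centre. I now lower it gently.

>>> {"api": "step_arm", "payload": {
  "linear": [
    [0,0,0.25],
    [0,0,0.25],
    [0,0,0.15],
    [0,0,0.15]
  ],
  "twist": [
    [0,0,0],
    [0,0,0],
    [0,0,0],
    [0,0,0]
  ],
  "hand": [10,10,10,10]
}}

```text
time: 15.12
ee_pos: [590.1, -13.5, 184.6]
ee_rot: [0.001, -0.094, 0.996, 0.001]
force: [-0.2, 0.3, -0.9]
grip_width: 16.6
```

```bash
python3 -c "
from h import *
plan([589.7,-13.5,180],190.7)"
```

```text
t 15.12 pos [590.12 -13.47 184.63] F [-0.23  0.28 -0.89] w 16.62 q [-0.14  0.21  0.14  1.5   0.   -0.32]
yaw -169.26583941738312 tilt z [ 0.0024  0.0018 -1.    ]
lin units [0.022 0.002 0.231] twist units [0.0009 0.0018 0.0004]
```

>>> {"api": "step_arm", "payload": {
  "linear": [
    [0.01,0,0.2],
    [0,0,0.15],
    [0,0,0.15]
  ],
  "twist": [
    [0.001,0.002,0],
    [0,0,0],
    [0,0,0]
  ],
  "hand": [10,10,10]
}}

```text
time: 15.5
ee_pos: [589.9, -13.5, 173.8]
ee_rot: [-0.0, -0.094, 0.996, -0.0]
force: [-0.2, -0.2, -0.8]
grip_width: 16.5
```

```bash
python3 look.py 5 275 250 300 190; python3 -c "
from h import *
plan([589.7,-13.5,165],190.7)"
```

```text
t 15.6 pos [589.57 -13.44 173.41] F [-0.23  0.3  -0.77] w 16.41 q [-0.14  0.21  0.12  1.48 -0.   -0.32]
yaw -169.26342848146973 tilt z [-1.6e-03 -2.0e-04 -1.0e+00]
lin units [-0.007 -0.004  0.42 ] twist units [ 0.0001 -0.0011  0.0004]
```

View pics/l5.png

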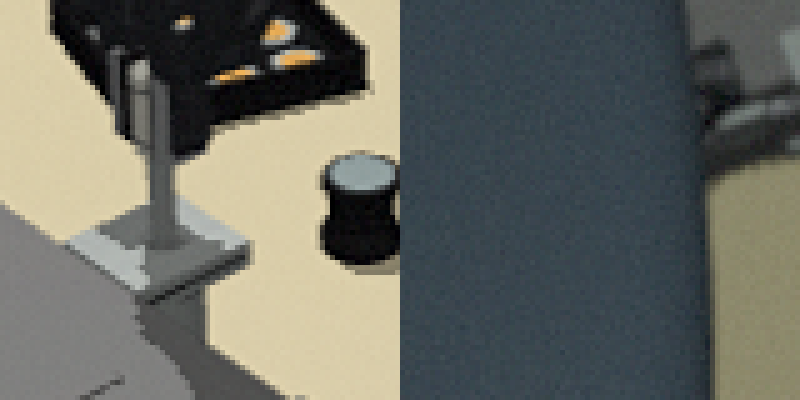

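The shank stands in the hole at scene (267,258) with no contact force. Next come the catches, in small steps.

>>> {"api": "step_arm", "payload": {
  "linear": [
    [0,0,0.15],
    [0,0,0.15],
    [0,0,0.1],
    [0,0,0.1]
  ],
  "twist": [
    [0,0,0],
    [0,0,0],
    [0,0,0],
    [0,0,0]
  ],
  "hand": [10,10,10,10]
}}

```text
time: 16.1
ee_pos: [589.8, -13.5, 163.2]
ee_rot: [-0.0, -0.094, 0.996, -0.0]
force: [-1.0, -0.3, -1.3]
grip_width: 16.6
```

>>> {"api": "step_arm", "payload": {
  "linear": [
    [0,0,0.1]
  ],
  "twist": [
    [0,0,0]
  ],
  "hand": [10]
}}

```text
time: 16.23
ee_pos: [589.8, -13.5, 161.1]
ee_rot: [-0.0, -0.094, 0.996, -0.0]
force: [-0.8, 0.4, -1.0]
grip_width: 16.2
```

>>> {"api": "step_arm", "payload": {
  "linear": [
    [0,0,0.1]
  ],
  "twist": [
    [0,0,0]
  ],
  "hand": [10]
}}

```text
time: 16.35
ee_pos: [589.9, -13.5, 159.0]
ee_rot: [-0.0, -0.094, 0.996, -0.0]
force: [0.4, 0.7, -0.8]
grip_width: 16.8
```

>>> {"api": "step_arm", "payload": {
  "linear": [
    [0,0,0.08]
  ],
  "twist": [
    [0,0,0]
  ],
  "hand": [10]
}}

```text
time: 16.48
ee_pos: [590.1, -13.5, 157.9]
ee_rot: [0.0, -0.094, 0.996, -0.0]
force: [-0.9, -0.1, 3.1]
grip_width: 16.1
```

>>> {"api": "step_arm", "payload": {
  "linear": [
    [0,0,0.08]
  ],
  "twist": [
    [0,0,0]
  ],
  "hand": [10]
}}

```text
time: 16.6
ee_pos: [590.3, -13.5, 157.4]
ee_rot: [0.001, -0.094, 0.996, -0.0]
force: [-1.7, 1.2, 4.7]
grip_width: 16.7
```

>>> {"api": "step_arm", "payload": {
  "linear": [
    [0,0,0.08]
  ],
  "twist": [
    [0,0,0]
  ],
  "hand": [10]
}}

```text
time: 16.73
ee_pos: [590.5, -13.5, 157.0]
ee_rot: [0.001, -0.094, 0.996, -0.0]
force: [-1.3, -0.7, 4.7]
grip_width: 16.9
```

>>> {"api": "step_arm", "payload": {
  "linear": [
    [0.02,0,0.13]
  ],
  "twist": [
    [0,0,0]
  ],
  "hand": [10]
}}

```text
time: 16.85
ee_pos: [590.5, -13.6, 156.0]
ee_rot: [0.002, -0.094, 0.996, -0.001]
force: [-1.0, 0.5, 6.7]
grip_width: 16.3
```

>>> {"api": "step_arm", "payload": {
  "linear": [
    [0.02,0,0.16]
  ],
  "twist": [
    [0,0,0]
  ],
  "hand": [10]
}}

```text
time: 16.98
ee_pos: [590.8, -13.7, 154.8]
ee_rot: [0.004, -0.094, 0.996, -0.001]
force: [-1.4, 0.6, 8.2]
grip_width: 16.2
```

```bash
python3 -c "
from h import *
plan([589.7,-13.5,145],190.7)"
```

```text
t 16.98 pos [590.81 -13.67 154.81] F [-1.44  0.61  8.19] w 16.2 q [-0.14  0.21  0.08  1.44 -0.   -0.32]
yaw -169.25198723922065 tilt z [ 0.0074 -0.0011 -1.    ]
lin units [0.056 0.02  0.49 ] twist units [-0.0016  0.0047  0.0006]
```

>>> {"api": "step_arm", "payload": {
  "linear": [
    [0.04,0.01,0.16]
  ],
  "twist": [
    [-0.001,0.005,0]
  ],
  "hand": [10]
}}

```text
time: 17.1
ee_pos: [591.0, -13.7, 154.2]
ee_rot: [0.002, -0.094, 0.996, -0.001]
force: [-1.1, 0.0, 8.8]
grip_width: 16.5
```

>>> {"api": "step_arm", "payload": {
  "linear": [
    [0.03,0.01,0.16]
  ],
  "twist": [
    [0,0.003,0]
  ],
  "hand": [10]
}}

```text
time: 17.23
ee_pos: [590.6, -13.9, 151.6]
ee_rot: [-0.0, -0.094, 0.996, -0.002]
force: [-1.3, -1.2, 1.9]
grip_width: 16.3
```

```bash
python3 -c "
from h import *
plan([589.7,-13.5,145],190.7)"
```

```text
t 17.23 pos [590.63 -13.95 151.63] F [-1.33 -1.19  1.92] w 16.29 q [-0.14  0.22  0.09  1.44 -0.   -0.32]
yaw -169.25370727460475 tilt z [ 2.0e-04 -3.3e-03 -1.0e+00]
lin units [0.041 0.032 0.331] twist units [-0.0022 -0.0003  0.0005]
```

Force fell from 8.8 N to 1.9 N as the pin passed the catches. I continue to the floor.

>>> {"api": "step_arm", "payload": {
  "linear": [
    [0.04,0.02,0.1],
    [0.02,0,0.1]
  ],
  "twist": [
    [-0.002,0,0],
    [0,0,0]
  ],
  "hand": [10,10]
}}

```text
time: 17.48
ee_pos: [590.1, -14.1, 147.8]
ee_rot: [0.001, -0.094, 0.996, -0.0]
force: [-0.0, -0.4, -0.8]
grip_width: 16.3
```

>>> {"api": "step_arm", "payload": {
  "linear": [
    [0.01,0,0.1]
  ],
  "twist": [
    [0,0,0]
  ],
  "hand": [10]
}}

```text
time: 17.6
ee_pos: [589.9, -14.0, 145.5]
ee_rot: [0.001, -0.094, 0.996, -0.0]
force: [-0.9, 0.1, 7.1]
grip_width: 16.5
```

```bash
python3 -c "
from h import *
plan([589.7,-13.5,145],190.7)"
```

```text
t 17.6 pos [589.91 -14.05 145.51] F [-0.89  0.08  7.13] w 16.47 q [-0.14  0.22  0.07  1.42 -0.   -0.32]
yaw -169.26546157830091 tilt z [ 1.6e-03 -4.0e-04 -1.0e+00]
lin units [0.005 0.029 0.026] twist units [-0.0005  0.001   0.0004]
```

>>> {"api": "step_arm", "payload": {
  "linear": [
    [0,0.01,0.08]
  ],
  "twist": [
    [0,0,0]
  ],
  "hand": [10]
}}

```text
time: 17.73
ee_pos: [590.2, -14.0, 145.0]
ee_rot: [0.001, -0.094, 0.996, -0.001]
force: [-0.7, -0.4, 8.6]
grip_width: 16.4
```

>>> {"api": "step_arm", "payload": {
  "linear": [
    [0,0.01,0.13]
  ],
  "twist": [
    [0,0,0]
  ],
  "hand": [10]
}}

```text
time: 17.85
ee_pos: [590.5, -13.9, 144.4]
ee_rot: [0.002, -0.094, 0.996, -0.001]
force: [-3.4, 0.4, 12.8]
grip_width: 16.6
```

>>> {"api": "step_arm", "payload": {
  "linear": [
    [0,0,0.13]
  ],
  "twist": [
    [0,0,0]
  ],
  "hand": [10]
}}

```text
time: 17.98
ee_pos: [590.6, -13.9, 144.4]
ee_rot: [0.003, -0.094, 0.996, -0.001]
force: [-3.9, 1.3, 12.2]
grip_width: 16.7
```

```bash
python3 look.py 6 275 250 300 190; python3 -c "
from h import *
plan([589.7,-13.5,145],190.7)"
```

```text
t 18.07 pos [590.51 -13.85 144.43] F [-3.59  0.22 10.86] w 16.5 q [-0.14  0.21  0.07  1.42 -0.   -0.32]
yaw -169.2604671294159 tilt z [ 0.0064 -0.0016 -1.    ]
lin units [ 0.036  0.025 -0.029] twist units [-0.0018  0.004   0.0005]
```

View pics/l6.png

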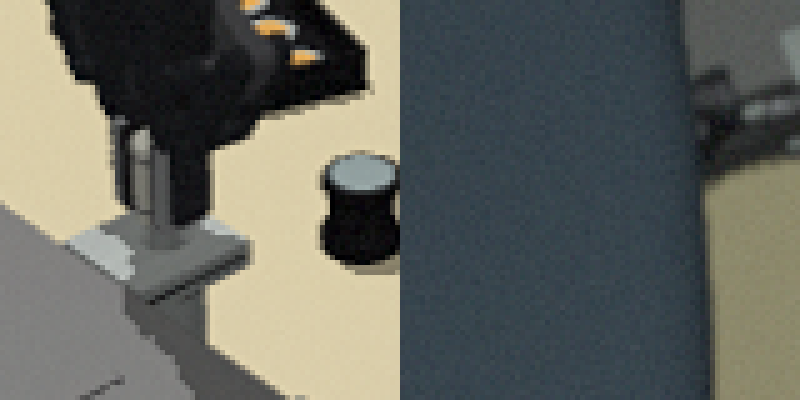

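The head is gripped close above the lug at scene (267,238). The force reached 12 N against a hard stop at TCP z 144.4, so the pin is home. Next I level the tool and start the slow pull.

>>> {"api": "step_arm", "payload": {
  "linear": [
    [0.02,0.01,-0.06],
    [0.01,0,-0.06]
  ],
  "twist": [
    [-0.002,0.004,0],
    [0,0,0]
  ],
  "hand": [10,10]
}}

```text
time: 18.32
ee_pos: [589.6, -13.7, 146.8]
ee_rot: [-0.0, -0.094, 0.996, 0.0]
force: [0.4, -0.5, -1.3]
grip_width: 16.7
```

>>> {"api": "step_arm", "payload": {
  "linear": [
    [0,0,-0.05]
  ],
  "twist": [
    [0,0,0]
  ],
  "hand": [10]
}}

```text
time: 18.45
ee_pos: [589.3, -13.6, 146.8]
ee_rot: [-0.001, -0.094, 0.996, 0.0]
force: [0.1, -0.9, -0.5]
grip_width: 16.6
```

```bash
python3 -c "
from h import *
plan([590,-13.8,145],190.7)"
```

```text
t 18.45 pos [589.28 -13.55 146.8 ] F [ 0.15 -0.88 -0.49] w 16.59 q [-0.14  0.22  0.08  1.43  0.   -0.32]
yaw -169.25328566307837 tilt z [-1.8e-03  8.0e-04 -1.0e+00]
lin units [-0.033 -0.019  0.09 ] twist units [ 0.0007 -0.0011  0.0005]
```

>>> {"api": "step_arm", "payload": {
  "linear": [
    [-0.03,-0.02,-0.07]
  ],
  "twist": [
    [0,-0.001,0]
  ],
  "hand": [10]
}}

```text
time: 18.58
ee_pos: [589.5, -13.7, 147.2]
ee_rot: [-0.001, -0.094, 0.996, 0.001]
force: [-0.6, 0.6, -0.7]
grip_width: 16.6
```

>>> {"api": "step_arm", "payload": {
  "linear": [
    [0,0,-0.07]
  ],
  "twist": [
    [0,0,0]
  ],
  "hand": [10]
}}

```text
time: 18.7
ee_pos: [589.3, -13.6, 147.9]
ee_rot: [-0.001, -0.094, 0.996, 0.001]
force: [1.0, -0.4, -1.2]
grip_width: 16.5
```

>>> {"api": "step_arm", "payload": {
  "linear": [
    [0,0,-0.07]
  ],
  "twist": [
    [0,0,0]
  ],
  "hand": [10]
}}

```text
time: 18.82
ee_pos: [589.3, -13.5, 149.0]
ee_rot: [-0.001, -0.094, 0.996, 0.001]
force: [0.7, 1.3, -0.9]
grip_width: 16.5
```

>>> {"api": "step_arm", "payload": {
  "linear": [
    [0,0,-0.06]
  ],
  "twist": [
    [0,0,0]
  ],
  "hand": [10]
}}

```text
time: 18.95
ee_pos: [589.1, -13.5, 149.5]
ee_rot: [-0.002, -0.094, 0.996, 0.001]
force: [1.8, -0.5, -4.8]
grip_width: 16.6
```

>>> {"api": "step_arm", "payload": {
  "linear": [
    [0,0,-0.07]
  ],
  "twist": [
    [0,0,0]
  ],
  "hand": [10]
}}

```text
time: 19.08
ee_pos: [589.0, -13.6, 149.8]
ee_rot: [-0.002, -0.094, 0.996, 0.001]
force: [2.5, -0.9, -7.8]
grip_width: 16.6
```

```bash
python3 -c "
from h import *
plan([590,-13.8,145],190.7)"
```

```text
t 19.07 pos [589.04 -13.55 149.8 ] F [ 2.5  -0.86 -7.83] w 16.56 q [-0.14  0.22  0.08  1.44  0.   -0.33]
yaw -169.25209854097724 tilt z [-0.0048  0.0022 -1.    ]
lin units [-0.046 -0.022  0.24 ] twist units [ 0.002  -0.0029  0.0006]
```

The catches have engaged at about 7 N of pull. I hold there briefly and correct the tilt.

>>> {"api": "step_arm", "payload": {
  "linear": [
    [-0.03,-0.01,-0.07]
  ],
  "twist": [
    [0.001,-0.003,0]
  ],
  "hand": [10]
}}

```text
time: 19.2
ee_pos: [589.1, -13.5, 149.8]
ee_rot: [-0.001, -0.094, 0.996, 0.001]
force: [0.6, 0.0, -7.9]
grip_width: 16.3
```

>>> {"api": "step_arm", "payload": {
  "linear": [
    [-0.02,0,-0.07]
  ],
  "twist": [
    [0,-0.001,0]
  ],
  "hand": [10]
}}

```text
time: 19.32
ee_pos: [588.9, -13.5, 150.0]
ee_rot: [-0.001, -0.094, 0.996, 0.001]
force: [2.0, -0.8, -9.2]
grip_width: 16.4
```

>>> {"api": "step_arm", "payload": {
  "linear": [
    [-0.02,0,-0.1]
  ],
  "twist": [
    [0,-0.001,0]
  ],
  "hand": [10]
}}

```text
time: 19.45
ee_pos: [588.8, -13.5, 150.5]
ee_rot: [-0.001, -0.094, 0.996, 0.001]
force: [3.0, -1.0, -14.0]
grip_width: 16.2
```

>>> {"api": "step_arm", "payload": {
  "linear": [
    [-0.03,0,-0.1]
  ],
  "twist": [
    [0,-0.002,0]
  ],
  "hand": [10]
}}

```text
time: 19.58
ee_pos: [588.7, -13.5, 150.7]
ee_rot: [-0.001, -0.094, 0.996, 0.002]
force: [2.8, -1.0, -15.1]
grip_width: 16.3
```

>>> {"api": "step_arm", "payload": {
  "linear": [
    [-0.03,0,-0.1]
  ],
  "twist": [
    [0,-0.002,0]
  ],
  "hand": [10]
}}

```text
time: 19.7
ee_pos: [588.6, -13.5, 151.0]
ee_rot: [-0.001, -0.093, 0.996, 0.002]
force: [3.4, -0.5, -16.7]
grip_width: 16.3
```

>>> {"api": "step_arm", "payload": {
  "linear": [
    [-0.03,0,-0.1]
  ],
  "twist": [
    [0,-0.002,0]
  ],
  "hand": [10]
}}

```text
time: 19.82
ee_pos: [588.5, -13.6, 151.2]
ee_rot: [-0.001, -0.093, 0.996, 0.002]
force: [2.5, -0.8, -19.7]
grip_width: 16.4
```

>>> {"api": "step_arm", "payload": {
  "linear": [
    [-0.03,0,-0.05]
  ],
  "twist": [
    [0,-0.001,0]
  ],
  "hand": [10]
}}

```text
time: 19.95
ee_pos: [588.6, -13.6, 151.1]
ee_rot: [-0.001, -0.093, 0.996, 0.002]
force: [3.3, -1.5, -17.9]
grip_width: 16.4
```

>>> {"api": "step_arm", "payload": {
  "linear": [
    [-0.02,0,-0.07]
  ],
  "twist": [
    [0,0,0]
  ],
  "hand": [10]
}}

```text
time: 20.08
ee_pos: [588.6, -13.6, 151.5]
ee_rot: [-0.002, -0.093, 0.996, 0.002]
force: [4.1, -1.7, -21.1]
grip_width: 16.1
```

>>> {"api": "step_arm", "payload": {
  "linear": [
    [-0.02,0,-0.07]
  ],
  "twist": [
    [0,0,0]
  ],
  "hand": [10]
}}

```text
time: 20.2
ee_pos: [588.6, -13.6, 151.7]
ee_rot: [-0.003, -0.093, 0.996, 0.002]
force: [3.9, -1.8, -23.6]
grip_width: 16.0
```

The pull has been above 13 N for about 0.75 s and is creeping too high, so I ease it off.

>>> {"api": "step_arm", "payload": {
  "linear": [
    [0,0,0.1]
  ],
  "twist": [
    [0,0,0]
  ],
  "hand": [10]
}}

```text
time: 20.32
ee_pos: [589.0, -13.6, 150.4]
ee_rot: [-0.002, -0.093, 0.996, 0.002]
force: [3.3, -0.9, -11.7]
grip_width: 16.6
```

```bash
python3 -c "
from h import *
plan([590,-13.8,148],190.7)"
```

```text
t 20.32 pos [588.96 -13.56 150.43] F [  3.35  -0.94 -11.67] w 16.57 q [-0.14  0.22  0.09  1.44  0.   -0.33]
yaw -169.30815968752069 tilt z [-0.0045  0.004  -1.    ]
lin units [-0.049 -0.022  0.121] twist units [ 0.0032 -0.0024 -0.0001]
```

>>> {"api": "step_arm", "payload": {
  "linear": [
    [-0.04,-0.01,0.06]
  ],
  "twist": [
    [0.003,-0.002,0]
  ],
  "hand": [10]
}}

```text
time: 20.45
ee_pos: [589.3, -13.3, 150.4]
ee_rot: [-0.0, -0.093, 0.996, 0.0]
force: [0.2, -0.5, -11.9]
grip_width: 16.2
```

>>> {"api": "step_arm", "payload": {
  "linear": [
    [-0.02,-0.01,0.03]
  ],
  "twist": [
    [0,0,0]
  ],
  "hand": [10]
}}

```text
time: 20.58
ee_pos: [589.2, -13.3, 150.7]
ee_rot: [-0.001, -0.093, 0.996, 0.0]
force: [0.7, -0.8, -14.0]
grip_width: 16.3
```

```bash
python3 -c "
from h import *
plan([590,-13.8,147],190.7)"
```

```text
t 20.57 pos [589.21 -13.26 150.68] F [  0.75  -0.77 -14.02] w 16.26 q [-0.14  0.22  0.08  1.44  0.   -0.32]
yaw -169.28939833264033 tilt z [-1.4e-03  5.0e-04 -1.0e+00]
lin units [-0.034 -0.034  0.184] twist units [ 0.0005 -0.0009  0.0001]
```

>>> {"api": "step_arm", "payload": {
  "linear": [
    [0,0,0.12],
    [0,0,0.08]
  ],
  "twist": [
    [0,0,0],
    [0,0,0]
  ],
  "hand": [10,10]
}}

```text
time: 20.82
ee_pos: [589.5, -13.2, 149.8]
ee_rot: [0.001, -0.093, 0.996, -0.0]
force: [-1.5, -1.3, -6.6]
grip_width: 16.3
```

```bash
python3 -c "
from h import *
plan([590,-13.8,147],190.7)"
```

```text
t 20.82 pos [589.46 -13.19 149.83] F [-1.53 -1.28 -6.64] w 16.34 q [-0.14  0.22  0.08  1.43  0.   -0.32]
yaw -169.27734174141463 tilt z [ 1.2e-03  1.0e-04 -1.0e+00]
lin units [-0.021 -0.035  0.141] twist units [-0.0001  0.0008  0.0003]
```

>>> {"api": "step_arm", "payload": {
  "linear": [
    [-0.01,-0.02,0.1],
    [-0.01,-0.01,0.08]
  ],
  "twist": [
    [0,0,0],
    [0,0,0]
  ],
  "hand": [10,10]
}}

```text
time: 21.08
ee_pos: [590.5, -13.3, 149.4]
ee_rot: [0.002, -0.094, 0.996, 0.0]
force: [-2.2, 0.3, -2.8]
grip_width: 16.3
```

```bash
python3 -c "
from h import *
plan([590,-13.8,147],190.7)"
```

```text
t 21.07 pos [590.52 -13.34 149.38] F [-2.24  0.27 -2.81] w 16.26 q [-0.14  0.21  0.08  1.43  0.   -0.32]
yaw -169.25885428329633 tilt z [ 4.5e-03  6.0e-04 -1.0e+00]
lin units [ 0.03  -0.018  0.119] twist units [-0.0002  0.003   0.0005]
```

>>> {"api": "step_arm", "payload": {
  "linear": [
    [0.03,-0.01,0.07],
    [0,0,0.03],
    [0,0,0],
    [0,0,0],
    [0,0,0],
    [0,0,0]
  ],
  "twist": [
    [0,0.003,0],
    [0,0,0],
    [0,0,0],
    [0,0,0],
    [0,0,0],
    [0,0,0]
  ],
  "hand": [10,10,20,30,40,45]
}}

```text
time: 21.82
ee_pos: [595.4, -14.0, 154.0]
ee_rot: [0.008, -0.094, 0.996, -0.001]
force: [0.0, -0.2, 0.7]
grip_width: 45.1
```

```bash
python3 look.py 7 275 250 300 190; python3 -c "
from h import *
plan([590,-13.8,200],190.7)"
```

```text
t 21.93 pos [595.23 -13.93 153.82] F [ 0.17  0.51 -0.07] w 44.71 q [-0.14  0.21  0.09  1.43  0.   -0.32]
yaw -169.24413909855673 tilt z [ 0.0151 -0.0012 -0.9999]
lin units [ 0.222  0.046 -2.313] twist units [-0.0027  0.0098  0.0006]
```

View pics/l7.png

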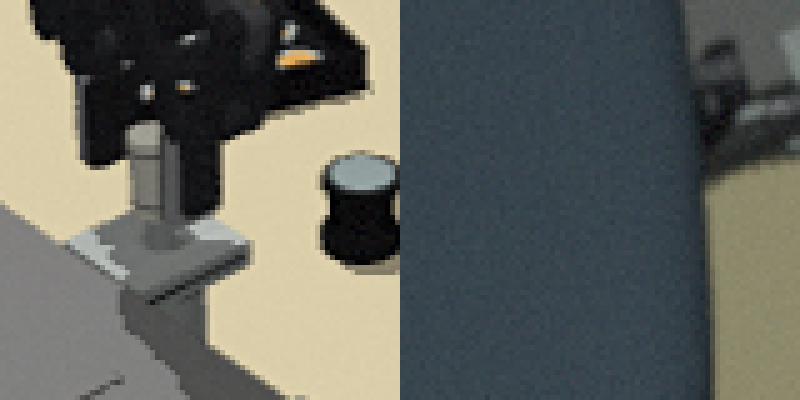

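The jaws are open and the pin stands in the lug at scene (265,240). I retreat straight up.

>>> {"api": "step_arm", "payload": {
  "linear": [
    [0.1,0,-0.3],
    [0.1,0,-0.5],
    [0,0,-0.6],
    [0,0,-0.6],
    [0,0,-0.7],
    [0,0,-0.8],
    [0,0,-0.8],
    [0,0,-0.4],
    [0,0,0],
    [0,0,0]
  ],
  "twist": [
    [-0.002,0.005,0],
    [0,0.004,0],
    [0,0,0],
    [0,0,0],
    [0,0,0],
    [0,0,0],
    [0,0,0],
    [0,0,0],
    [0,0,0],
    [0,0,0]
  ],
  "hand": [50,50,50,50,50,50,50,50,50,50]
}}

```text
time: 23.18
ee_pos: [591.6, -14.8, 256.6]
ee_rot: [0.002, -0.094, 0.996, -0.001]
force: [0.1, 0.2, -0.2]
grip_width: 49.8
```

```bash
python3 look.py 8 275 250 300 190; python3 - <<'E'
from h import *
plan([590,-13.8,240],190.7)
f=ld("scene8"); cv2.imwrite("pics/s8.png",f["frame"][:,:,::-1])
E
```

```text
t 23.27 pos [591.51 -14.75 256.33] F [-0.07 -0.49  0.42] w 50.05 q [-0.14  0.22  0.3   1.64 -0.   -0.33]
yaw -169.2479913044745 tilt z [ 0.0039 -0.0012 -1.    ]
lin units [0.068 0.062 0.816] twist units [-0.0013  0.0024  0.0006]
```

View pics/l8.png

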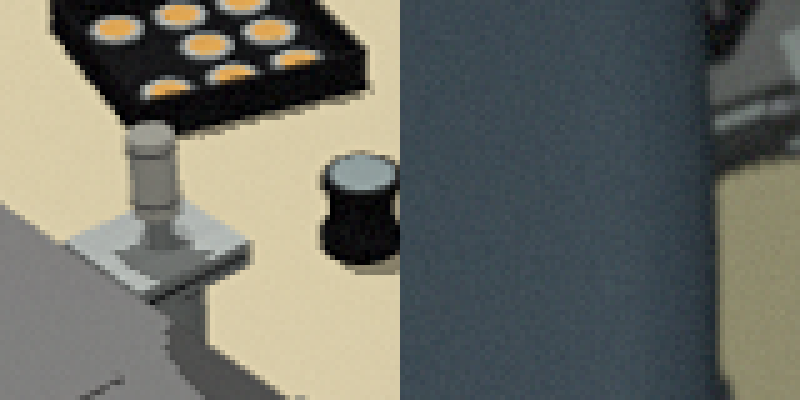

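View pics/s8.png

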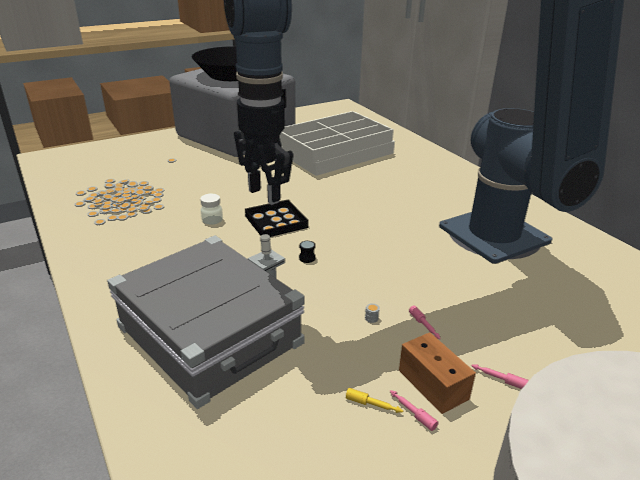

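The pin stands alone and upright in the lug, its head top at about scene (265.5,236). The gripper is well clear, and the jar, loupe and stack are where they were. I check the height before handing in.

```bash
python3 - <<'E'
from h import *
f=ld("scene8"); a=ld("scene0")
for z in (152,154,156,158,160): print(z,np.round(proj(f,[590.6,-13.3,z]),1))
g=f["frame"][230:262,258:274].mean(2).astype(int); print(g)
for n,(u,v) in dict(stack=(372,313),loupe=(307,251),jar=(211,209),yellow=(375,400)).items():
    d=np.abs(f["frame"].astype(int)-a["frame"])[v-16:v+17,u-16:u+17].mean(2); print(n,(d>40).sum())
E
```

```text
152 [267.  238.6]
154 [266.9 237.7]
156 [266.9 236.7]
158 [266.9 235.8]
160 [266.8 234.9]
[[  0  13  13  15  17  29  34  13   9   5   7  12   6  12   5  14]
 [  8  10   6   9  14  11   9   6  17  12   8   8   3   6  12   9]
 [ 15   0   8  12  16   3   3  10   9  12  11  13   9  13  16  14]
 [170   0   8  10   5   8   4   4   3  10   2   8   6  14  10  11]
 [177  79   1   0  41  79  95 122 118  99  28  13   2  16  15  15]
 [201 174  87 108 154 155 153 155 154 156 137  66   0   7  14   6]
 [199 196 173 153 155 153 154 152 153 155 159 131   8  44  60  85]
 [200 182 150 154 153 154 155 153 152 153 153 133 109 118 115 153]
 [199 182 135 132 154 154 155 155 154 142 118 120 166 203 200 199]
 [199 182 125 103 113 116 121 119 115 113 109  95 140 201 199 197]
 [197 178 104  79 106 116 117 119 115  99  79 104 167 202 196 196]
 [198 190 145  81  70  72  71  67  72  85  89 113 155 200 197 196]
 [196 199 178 102 110 112 112 116 115 112 109 113 154 199 195 196]
 [197 198 177 100 110 113 116 116 118 116 113 102 142 200 196 196]
 [198 199 179 116 107 112 115 115 115 114 111 103 141 202 196 196]
 [196
[... 468 characters left out ...]
7 194 185 157 103 111 109  99 106 113 111 105 111 151 179 176]
 [182 173 176 163 125 109 114 115 117 115 114 118 151 181 180 178]
 [171 174 172 176 178 158 100  97 100  92  86 126 175 175 180 180]
 [173 174 176 175 177 165 103  82  85  85  85 118 154 156 171 182]
 [177 175 174 175 173 146  95  82  87  85  82 109 156 153 158 170]
 [173 175 177 178 168 127  99  82  86  86  82  78  99 133 161 168]
 [176 176 180 182 162 107 109  81  87  86  83  79  80  83  97 140]
 [181 181 164 112 114 107  94  78  85  86  82  78  82 100 109 144]
 [108 111 114 109 113 111 110 108 103 102 105 105 114 113 111 112]
 [160 105 108 107 108 109 108 110 110 115 114 113 113 112 112 111]]
stack 11
loupe 0
jar 0
yellow 127
```

The head top is at about z 156.5, so its underside is about 10.5 mm above the lug, inside the 8–14 mm for locked home. One pixel difference near the yellow decoy needs a quick comparison.

```bash
python3 - <<'E'
from h import *
cv2.imwrite("pics/y.png",np.hstack([cv2.resize(crop(ld(n),385,395,40,5,0),(400,400)) for n in("scene0","scene8")]))
E
```

```text
(no output)
```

View pics/y.png

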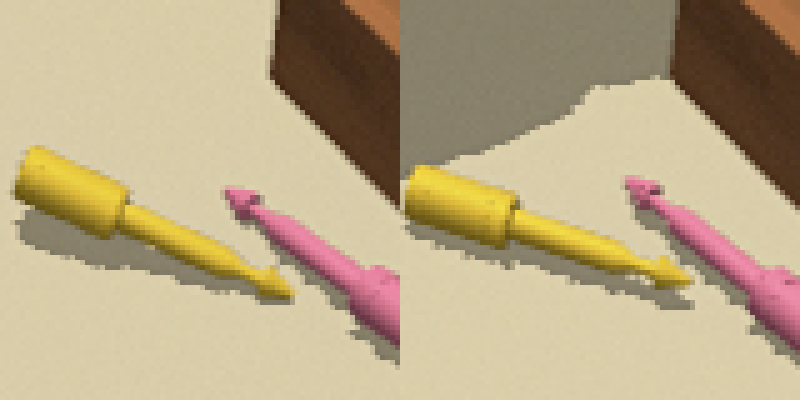

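The yellow and pink decoys have shifted by a few pixels. The fingers never went below z of about 68 mm, so this is most likely the decoys settling or rolling by themselves. None of them is a bystander. Handing in.

```bash
python3 -c "
from station import env
print(env.sign_off())"
```

```text
the job is handed in; nothing more can be done
None
```

The pin is locked in the lug and let go, and the job is handed in at about 23 s; no verdict was reported.

- **Pressing home:** I took the pin from the block's middle hole and put it point down into the lug. It passed the catches at about 9 N and bore on the floor at about 12 N.
- **Pull test:** The pull rose slowly: about 4 to 8 N at the catches for roughly 0.4 s, then more than 11 N for over 0.75 s. It was meant to settle at about 15 N but crept up to a measured 23.6 N, close to the 25 N limit, before I eased it off. The catches held throughout.
- **Last checks:** The scene picture shows the pin standing alone, with the head's underside about 10.5 mm above the lug, inside the 8–14 mm for locked home. It leans perhaps 0.03 rad sideways; I could not judge lean along the camera's line of sight. The gripper is well clear, and the stack, loupe and jar look unmoved in the picture.
- **What disagreed:** The two cameras differed by about 2–3 mm on the hole's position, so I lined up the tip against the hole in the scene camera. The arm hid the lug from the top camera after that. The yellow decoy pin and one pink one beside it lay a few pixels from where they started. I took this as them rolling by themselves, since the fingers never went below about 68 mm.

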